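# Hold a foot plate pressed home in the drilling nest

## Robot

A 6-joint arm with a two-finger parallel gripper is mounted at the origin on the work surface; the furniture and walls round the work are solid. World frame = base frame: x ahead of the robot, y to its left, z up, the work surface at z = 0. Lengths are in m, angles in rad, forces in N, time in s.
With the tool pointing down it reaches from about 0.225 to 0.875 m from the base axis. Payload 3.4 kg.
Tool frame: the origin (TCP) lies midway between the tips of the shut fingers; the grasp point (between the pads) lies env.hold_point_z behind it (env.hold_point_z is the distance from the TCP to the grasp point, in m); y points along the fingers, z is the direction in which the jaws open and shut, and the axes are right-handed (so a half turn about y gives the same grasp; the last joint's range is limited). The gripper opens to 85 mm and grips with 20 to 120 N. Pads are 22 mm wide; open, the fingers measure 114 mm over their backs; the gripper's body (76 mm by 85 mm) begins 54 mm behind the grasp point. The pads swing forward as they close: fully open they stand 13 mm farther back than shut.
Start: joints at [-1.335, 0.276, 1.505, -0, 1.361, -0.121], TCP at [0.201, -0.539, 0.231] pointing down, gripper open.
Joint ranges: [-2.89, 2.89], [-0.75, 2.08], [0.22, 2.7], [-1.18, 4.32], [0.11, 2.71], [-2.7, 2.7]. Speed limits (rad/s): [2.57, 2.57, 3.14, 3.14, 3.14, 3.14].

## Interface

Orientations are given as a unit quaternion [x, y, z, w].
In Python, from workcell import env, optics gives the robot as it stands.
- The arm moves only by the tool jog_arm, never from a script. Its argument "deltas" is a list of rows, each a list of 3 entries, a list of its own where there are three numbers: the gripper's target within -1 to 1 (fully open at 1, half-way at 0, shut at -1), then the shift along the world's x, y, z in m, then the turn, a rotation vector about the world's x, y, z in rad. A call has 1 to 12 rows; each row shifts and turns the commanded pose from where the row before left it; what a row does not reach is not made up. A row lasts 1/8 s, in which the tool goes at most 62.5 mm and 10.7 degrees, less where a joint would pass 70% of its speed; a pose out of reach is approached as far as the arm can. A call with a gripper value outside its range is refused whole. The fingers move at their own pace and stop on an object; "force" is the grip in N (left out, the last holds). Time passes only in rows, so rows that do not move let the fingers close. It gives the time, the measured TCP pose, the force and the opening at its end, in the units of the state.
- env.get_state(): the state, without advancing time (a new reading comes with each control period).
- optics.capture(name): name is "scene" or "side" or "wrist"; returns (picture, depth): 420x560x3 uint8, blue, green, red; 420x560 float32, m along the optical axis (not along the pixel's ray), 0 where there is no reading.
- optics.camera_params(name): a dict with "vertical_fov" (degrees; the focal length in pixels is half the picture's height over the tangent of half this angle, whatever the lens; pixels are square), "cx", "cy" (the principal point, pixels), "dist_coeffs" ([k1, k2, p1, p2, k3] as OpenCV has them; the pictures are not rectified), "position" and "rotation" of the camera in the world. Camera axes: x right, y up, looking along -z (the intrinsics and any distortion apply to the point x, -y, -z); pixel columns grow to the right and rows downward; lengths in m; the calibration is good to about 2 mm. A picture is of the moment at which its call begins: read the wrist's pose just before it. camera_params takes no time and is no camera call; for the wrist camera it gives the pose at the moment of the call.
- env.hand_in(): hands the job in, once; it reports no verdict.
The state is a dict: "time_s": time; "q": joint angles; "dq": joint speeds; "joint_torque": joint torques, N m; "position": TCP position; "tcp_rot": TCP orientation; "ft_force": force on the tool from outside, world axes, zero at the start; "moment": the same for the moment, N m; "grip_width": finger opening in m.
Only numpy, scipy, OpenCV 4.12 (cv2) and the standard library are available. Lean on these libraries where they do the work, as an engineer would, in place of code of your own. Each camera call takes 0.05 s, during which the arm holds its last target. There are 200 camera calls.

## Task

Take the loose steel foot plate and lay it flat on the bed of the drilling nest, centred between the two guide rails with its long side along them and still clear of the lip. Then slide it forward so that its leading edge goes under the lip and pushes the spring bar back until the plate is fully home, and finish holding it pressed home there, because the spring pushes it out again if it is let go. Leave the things lying round about where they are.

Things in the scene. Friction and masses are not known exactly. Their poses are not given: they have to be found in the camera images.
- foot_plate: Loose grey steel plate, 0.4 kg: base 130 (x) x 84 (y) x 7 mm with two upright cheeks across it, 8 mm thick, 62 mm long in y, from 7 to 33 mm above the underside, outer faces at x = +28 and -28 mm, inner at +20 and -20: 56 mm over both, gripped from above along x. Origin: centre of the underside, z up. Both ends alike. Starts flat on the table at the robot's right.
- plate_nest: Fixed steel nest on the table, x from -98 to +108 mm, 134 mm wide. Origin: bed centre at table level; +x = push-in direction (roughly away from the robot), z up. Bed 10 mm above the table. Rails from x = -90 to +76 mm, inner faces at y = +44 and -44 mm (2 mm play each side of the plate), 14 mm high above the bed, sloping open above 6 mm to 102 mm apart at the top. Oiled (friction about 0.2).
- bed (a point): Centre of the bed's top surface, axes as the nest. Good place to lay the plate: its origin 10 to 30 mm to -x of here. At the +x end a lip overhangs the bed: front edge at x = 74 mm, gap under it 9.5 mm, top 14.5 mm above the bed (two screw heads 3 mm higher at x = 98). Plate origin at x = +9 mm: its edge is at the lip's front edge.
- home (a point): Point on the bed, 21 mm in +x from the bed point, where the plate's origin lies when fully home: its leading edge then meets two fixed shoulders under the lip at nest x = 86 mm. Axes as the nest. Fingers that grip the cheeks with their tips 16 mm or more above the bed pass over lip and rails.
- bar_face (a point): centre of the front face of the spring bar, an aluminium bar 40 mm wide in the middle under the lip; as found it stands at nest x = 78 mm, 4 mm behind the lip's front edge, and moves back with the plate
- spring_bar (a joint): how far the spring bar is pushed in, m: 0 as found, 0.008 fully in, where its face is flush with the shoulders. The spring resists with about 5 N at 0 and 10 N at 0.008.
- glue_tin: round tin, 74 mm across, 72 mm high, a bystander; origin at the centre of its underside
- tack_tin: low round tin, 61 mm across, 22 mm high, a bystander; origin at the centre of its underside
- thread_reel: wooden reel of black thread standing upright, 38 mm across, 50 mm high, a bystander; origin at the centre of its underside
- heel_block: black rubber heel blank, 64 x 60 x 14 mm, a bystander; origin at the centre of its underside

How it is judged:
On the way:
1. the foot plate lies flat on the bed between the rails, clear of the lip, spring bar untouched (z of foot_plate in the frame of bed between -0.002 and 0.002 m and y of foot_plate in the frame of bed between -0.004 and 0.004 m and x of foot_plate in the frame of bed between -0.07 and 0.01 m and angle between the x axis of foot_plate and the x axis of plate_nest, either way round below 0.06 rad and angle between foot_plate's own z axis and vertical below 0.04 rad and value of joint spring_bar below 0.001 m), for 0.2 s.
At the end, for the whole second after the job is handed in: Robot still pressing on the plate (over 2 N); spring bar pushed in over 6 of its 8 mm by the plate (over 3 N); plate origin within 4 mm of home, flat on the bed (2 mm, 0.04 rad), in line with the rails (0.06 rad), and still (value of joint spring_bar above 0.006 m and contact force between foot_plate and spring_bar above 3 N and contact force between any of the fingers, the arm and foot_plate above 2 N and horizontal distance between foot_plate and home below 0.004 m and z of foot_plate in the frame of bed between -0.002 and 0.0025 m and angle between the x axis of foot_plate and the x axis of plate_nest, either way round below 0.06 rad and angle between foot_plate's own z axis and vertical below 0.04 rad and linear speed of foot_plate below 0.01 m/s); the arm keeps its last pose, push and grip.
It fails at once if a bystander is moved by more than 40 mm (distance of any of glue_tin, tack_tin, thread_reel, heel_block from where it was at the start of the episode above 0.04 m).
It also fails if it takes over 45 s, if anything falls off the work surface, if the arm or the gripper's body presses on something with over 40 N, if the wrist force passes 120 N, or if a joint passes its speed limit or range.

## Working session

There is one attempt and no reset: what is moved stays moved. The work goes in short steps, Python scripts to look and compute and a tool call to move; the robot and the scene stay as the last step left them, time stands still between calls to the robot, and variables do not carry over. Pictures are saved under pics/ and viewed, about 8 in all and at most 12, crops included, and the job is handed in when it is done.

Besides the shell and the picture viewer there is one more tool, called after "Call:" as a command line: name --argument value ..., lists and objects as JSON in quotes. jog_arm: Moves the arm, as the interface text tells. Its arguments: {"type":"object","properties":{"deltas":{"type":"array","items":{"type":"array"}},"force":{"type":"number"}},"required":["deltas"]}

```bash
ls; mkdir -p pics; cat > h.py <<'E'
import numpy as np, cv2, json
from workcell import env, optics
from scipy.spatial.transform import Rotation as R
def K(p):
    f=210/np.tan(np.radians(p['vertical_fov'])/2)
    return np.array([[f,0,p['cx']],[0,f,p['cy']],[0,0,1.]])
def rot(p):
    r=np.array(p['rotation'],float)
    return r if r.shape==(3,3) else R.from_quat(r).as_matrix()
def rays(p,uv):
    n=cv2.undistortPoints(np.array(uv,float).reshape(-1,1,2),K(p),np.array(p['dist_coeffs'],float))[:,0]
    return np.c_[n[:,0],-n[:,1],-np.ones(len(n))]@rot(p).T
def onplane(p,uv,z):
    d=rays(p,uv);o=np.array(p['position'])
    return o+d*((z-o[2])/d[:,2])[:,None]
def cloud(p,depth):
    v,u=np.mgrid[0:depth.shape[0],0:depth.shape[1]]
    d=rays(p,np.c_[u.ravel(),v.ravel()])
    P=np.array(p['position'])+d*depth.reshape(-1,1)
    P[depth.ravel()==0]=np.nan
    return P.reshape(*depth.shape,3)
E
python3 - <<'E'
from h import *
print(env.get_state(), env.hold_point_z)
for n in("scene","wrist"):
    p=optics.camera_params(n); im,d=optics.capture(n)
    print(n,p); cv2.imwrite(f"pics/{n}0.png",im); np.savez(f"pics/{n}0.npz",d=d,im=im,p=json.dumps({k:np.array(v).tolist() for k,v in p.items()}))
E
```

```text
pics
{'time_s': 0.0, 'q': array([-1.33502011e+00,  2.76576028e-01,  1.50614477e+00,  1.53509622e-05,
        1.36070260e+00, -1.20979642e-01]), 'dq': array([-0.00114745,  0.00015332,  0.00093737, -0.00049662,  0.00093808,
        0.00011163]), 'joint_torque': array([ 4.16894036e-04, -4.16768003e+01, -2.45803463e+01, -2.06740051e-04,
        1.11413226e-02,  3.91983022e-06]), 'position': array([ 0.20069561, -0.53826516,  0.2304459 ]), 'tcp_rot': array([-0.12549507,  0.69653339, -0.69524038,  0.12543141]), 'ft_force': array([ 0.16295028,  0.06301589, -0.01835475]), 'moment': array([-0.00547615,  0.03709388, -0.00211901]), 'grip_width': 0.08536848824448243} 0.0187
scene {'vertical_fov': 44.7949833126793, 'cx': 278.9692216501572, 'cy': 213.9475978959657, 'dist_coeffs': array([-0.06290543,  0.        ,  0.        ,  0.        ,  0.        ]), 'position': array([0.19859021, 0.40500322, 0.82648585]), 'rotation': array([-0.10050742,  0.31042257,  0.89208066, -0.31261507])}
wrist {'vertical_fov': 60.72197016313274, 'cx': 280.4403464145259, 'cy': 207.2795558717628, 'dist_coeffs': array([-0.06970974,  0.        ,  0.        ,  0.        ,  0.        ]), 'position': array([ 0.27967818, -0.51061299,  0.37360879]), 'rotation': array([-0.13218391,  0.09332007, -0.56312167,  0.81037816])}
```

View pics/scene0.png

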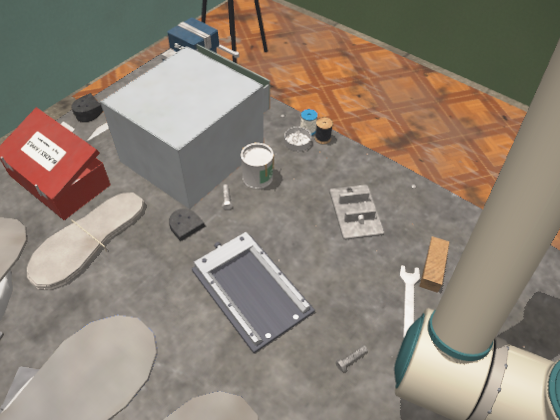

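View pics/wrist0.png

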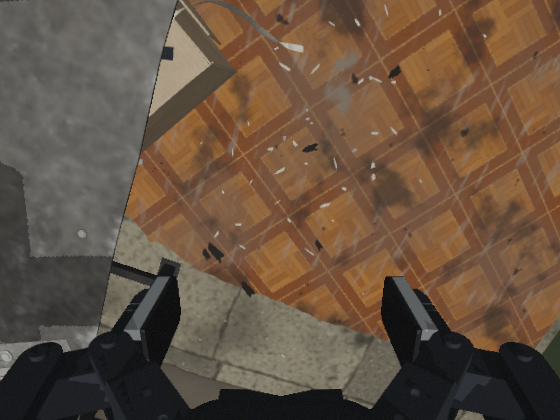

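The scene view shows the foot plate at about (357,211) with two cheeks, and the nest at (252,290) with its lip at the upper-left end (225,253). The glue tin is at (257,165), heel block (185,223), tack tin (298,137) and reel (324,128). The wrist view shows only floor and the table edge.

```bash
python3 - <<'E'
from h import *
z=np.load("pics/scene0.npz");p=json.loads(str(z['p']));C=cloud(p,z['d'])
f=lambda n,uv,h:print(n,onplane(p,uv,h)[:,:2].round(3).tolist())
f('plate',[(331,190),(368,185),(383,235),(345,238)],.007)
f('nest',[(193,265),(248,233),(313,310),(258,350)],.015)
for n,(u,v) in dict(plate=(340,195),bed=(250,290),lip=(225,253),glue=(257,155),heel=(183,222),tack=(298,137),reel=(324,123),wood=(437,262),boxtop=(190,90),boxcorner=(178,150)).items(): print(n,C[v,u].round(3))
# cheek tops by height around plate
S=C[170:250,315:400].reshape(-1,3); m=(S[:,2]>.027)&(S[:,2]<.04); print(m.sum(),S[m].mean(0).round(4))
r=cv2.minAreaRect((S[m][:,:2]*1000).astype(np.float32)); print('cheeks',r)
m=(S[:,2]>.004)&(S[:,2]<.04); print('base',cv2.minAreaRect((S[m][:,:2]*1000).astype(np.float32)))
S=C[225:360,180:325].reshape(-1,3); m=(S[:,2]>.018)&(S[:,2]<.03); print('railtops',cv2.minAreaRect((S[m][:,:2]*1000).astype(np.float32)))
E
```

```text
plate [[0.541, -0.227], [0.488, -0.289], [0.393, -0.195], [0.448, -0.141]]
nest [[0.633, 0.096], [0.601, -0.026], [0.403, 0.03], [0.431, 0.149]]
plate [ 0.508 -0.206  0.034]
bed [0.517 0.068 0.012]
lip [0.6   0.042 0.025]
glue [ 0.694 -0.165  0.063]
heel [0.719 0.036 0.017]
tack [ 0.692 -0.309  0.011]
reel [ 0.651 -0.35   0.049]
wood [ 0.276 -0.194  0.023]
boxtop [ 0.845 -0.139  0.174]
boxcorner [ 0.741 -0.003  0.174]
322 [ 0.4692 -0.2104  0.0334]
cheeks ((467.9894714355469, -209.86117553710938), (63.123348236083984, 66.42830657958984), 46.87202453613281)
base ((470.4839782714844, -225.81410217285156), (182.08155822753906, 216.72311401367188), 35.86000061035156)
railtops ((565.2433471679688, 50.8167610168457), (118.17744445800781, 290.76611328125), 74.9705581665039)
```

```bash
python3 - <<'E'
from h import *
s=env.get_state(); M=R.from_quat(s['tcp_rot']).as_matrix(); print(M.round(3))
print('jaw yaw',np.degrees(np.arctan2(M[1,2],M[0,2])), s['q'][5])
c=optics.camera_params('wrist'); print('cam in tool',M.T@(np.array(c['position'])-s['position']), M.T@rot(c))
E
```

```text
[[-0.937 -0.     0.349]
 [-0.349  0.002 -0.937]
 [-0.    -1.    -0.002]]
jaw yaw -69.55699405672671 -0.12099647530079928
cam in tool [-0.0836946  -0.14312469  0.00141039] [[ 9.64773303e-04 -9.47576767e-01 -3.19526743e-01]
 [ 6.26965281e-04  3.19527402e-01 -9.47576829e-01]
 [ 9.99999338e-01  7.13864653e-04  9.02369241e-04]]
```

Call:
jog_arm --deltas '[[1,[0.03,0.036,0],[0,0,0.05]],[1,[0.03,0.036,0],[0,0,0.05]],[1,[0.03,0.036,0],[0,0,0.05]],[1,[0.03,0.036,0],[0,0,0.05]],[1,[0.03,0.036,0],[0,0,0.05]],[1,[0.03,0.036,0],[0,0,0.05]],[1,[0.03,0.036,0],[0,0,0.05]],[1,[0.03,0.036,0],[0,0,0.05]],[1,[0.027,0.04,0],[0,0,0.06]],[1,[0,0,0],[0,0,0]],[1,[0,0,0],[0,0,0]]]'

```text
time_s: 1.48
position: [0.4674, -0.211, 0.231]
tcp_rot: [-0.281, 0.649, -0.649, 0.281]
ft_force: [-0.0, 0.5, 0.0]
grip_width: 0.0854
```

```bash
cat >> h.py <<'E'
def snap(n,tag):
    p=optics.camera_params(n); s=env.get_state(); im,d=optics.capture(n)
    cv2.imwrite(f"pics/{tag}.png",im); np.savez(f"pics/{tag}.npz",d=d,im=im,p=json.dumps({k:np.array(v).tolist() for k,v in p.items()}))
    M=R.from_quat(s['tcp_rot']).as_matrix(); print(s['time_s'],s['position'].round(4),'jaw yaw',np.degrees(np.arctan2(M[1,2],M[0,2])).round(2),'tilt',M[2].round(3),s['ft_force'].round(1),s['grip_width'])
    return im,cloud(p,d),p,s
E
python3 - <<'E'
from h import *
im,C,p,s=snap('wrist','w1')
S=C.reshape(-1,3); m=(S[:,2]>.028)&(S[:,2]<.04)&(np.hypot(S[:,0]-.468,S[:,1]+.211)<.09); print(m.sum(), cv2.minAreaRect((S[m][:,:2]*1000).astype(np.float32)),S[m].mean(0))
m=(S[:,2]>.004)&(S[:,2]<.04)&(np.hypot(S[:,0]-.468,S[:,1]+.211)<.09); print(cv2.minAreaRect((S[m][:,:2]*1000).astype(np.float32)))
E
```

```text
1.475 [ 0.4674 -0.211   0.231 ] jaw yaw -43.18 tilt [ 0.001 -1.    -0.   ] [-0.   0.5  0. ] 0.08537254696823963
921 ((471.27325439453125, -211.93209838867188), (62.098018646240234, 55.070831298828125), 47.06697082519531) [ 0.47162462 -0.21153427  0.03325223]
((471.00140380859375, -212.14471435546875), (84.69170379638672, 130.85272216796875), 47.38378143310547)
```

View pics/w1.png

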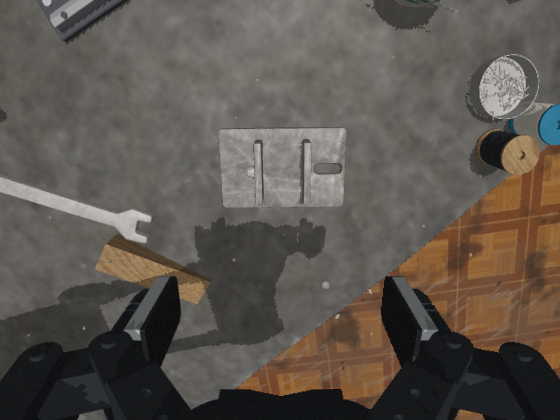

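The wrist view shows the plate clearly at (283,167), with clear space either side of both cheeks. Its centre is (0.4713, -0.212) and its long axis is at -42.8°.

Call:
jog_arm --deltas '[[1,[0.002,-0.001,-0.05],[0,0,0.006]],[1,[0.002,0,-0.05],[0,0,0]],[1,[0,0,-0.05],[0,0,0]],[1,[0,0,-0.04],[0,0,0]],[1,[0,0,-0.015],[0,0,0]],[1,[0,0,-0.012],[0,0,0]],[1,[0,0,0],[0,0,0]],[-1,[0,0,0],[0,0,0]],[-1,[0,0,0],[0,0,0]],[-1,[0,0,0],[0,0,0]],[-1,[0,0,0],[0,0,0]]]' --force 60

```text
time_s: 2.9
position: [0.4723, -0.212, 0.0157]
tcp_rot: [0.282, -0.648, 0.649, -0.283]
ft_force: [-0.8, 0.6, 6.5]
grip_width: 0.0535
```

Call:
jog_arm --deltas '[[-1,[0,0,0.01],[0,0,0]],[-1,[0,0,0.03],[0,0,0]],[-1,[0,0,0.05],[0,0,0]],[-1,[0,0,0.05],[0,0,0.08]],[-1,[0,0.02,0.05],[0,0,0.08]],[-1,[0.01,0.03,0.03],[0,0,0.08]],[-1,[0.02,0.04,0.0],[0,0,0.08]],[-1,[0.02,0.04,0],[0,0,0.08]],[-1,[0,0.02,0],[0,0,0.08]],[-1,[0,0,0],[0,0,0]],[-1,[0,0,0],[0,0,0]],[-1,[0,0,0],[0,0,0]]]'

```text
time_s: 4.4
position: [0.5216, -0.0628, 0.2344]
tcp_rot: [0.428, -0.563, 0.563, -0.428]
ft_force: [-0.4, 0.3, -4.0]
grip_width: 0.0535
```

```bash
python3 - <<'E'
from h import *
im,C,p,s=snap('wrist','w2')
E
```

```text
4.4 [ 0.5216 -0.0628  0.2344] jaw yaw -15.46 tilt [ 0.001 -1.     0.   ] [-0.4  0.3 -4. ] 0.053452232269315
```

View pics/w2.png

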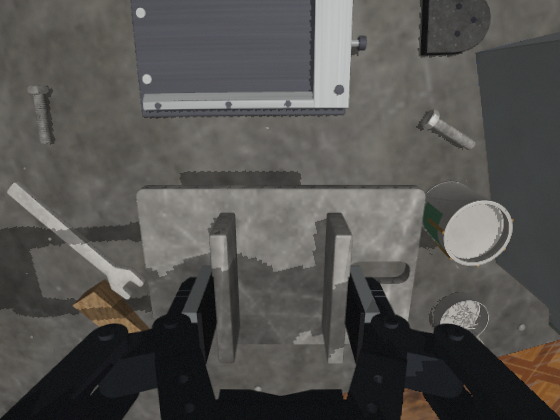

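The wrist view shows the plate held level (top edge at row 188, cheeks at columns 225 and 340). The nest is half in view at the top, with its lip at (332,50). I'll move 6 cm nearer so the whole nest shows.

Call:
jog_arm --deltas '[[-1,[0.008,0.03,0],[0,0,0]],[-1,[0.008,0.03,0],[0,0,0]],[-1,[0,0,0],[0,0,0]],[-1,[0,0,0],[0,0,0]]]'

```text
time_s: 4.95
position: [0.5377, -0.0026, 0.2342]
tcp_rot: [0.429, -0.562, 0.563, -0.428]
ft_force: [0.1, -1.0, -3.5]
grip_width: 0.0536
```

```bash
python3 - <<'E'
from h import *
im,C,p,s=snap('wrist','w3')
big=cv2.resize(im[0:260,100:480],None,fx=2,fy=2,interpolation=cv2.INTER_CUBIC); cv2.imwrite('pics/w3c.png',big)
M=R.from_quat(s['tcp_rot']).as_matrix(); c=s['position']
S=C.reshape(-1,3); S=S[~np.isnan(S[:,0])]
# held plate in TCP-centred coords (jaw axis, along -toolx, z)
D=S-c; j=M[:,2]; l=-M[:,0]
Q=np.c_[D@j,D@l,D[:,2]]
m=(abs(Q[:,0])<.085)&(Q[:,1]>-.03)&(Q[:,1]<.06)&(Q[:,2]>-.03)&(Q[:,2]<.0)
print('plate base n',m.sum(),'z pct',np.percentile(Q[m][:,2],[5,50,95]).round(4),'x ext',np.percentile(Q[m][:,0],[.2,99.8]),'far y',np.percentile(Q[m][:,1],99.8))
A=np.c_[Q[m][:,:2],np.ones(m.sum())]; print('plane',np.linalg.lstsq(A,Q[m][:,2],rcond=None)[0])
E
```

```text
4.95 [ 0.5377 -0.0026  0.2342] jaw yaw -15.38 tilt [ 0.001 -1.    -0.   ] [ 0.1 -1.  -3.5] 0.05358151394609918
plate base n 27933 z pct [-0.0095 -0.0083 -0.0071] x ext [-0.06256272  0.06610305] far y 0.04009007883558711
plane [-0.00225771 -0.00754061 -0.00819122]
```

View pics/w3c.png

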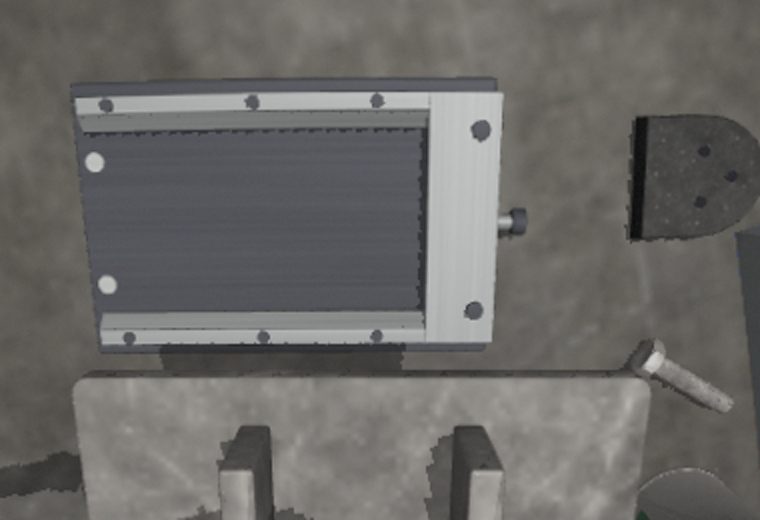

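The crop shows the whole nest: far rail at crop rows 95–133, near rail at 312–345, lip between columns 428 and 497, and the heel block well clear at (690,180). Next I'll fit the edges.

```bash
python3 - <<'E'
from h import *
z=np.load("pics/w3.npz");p=json.loads(str(z['p']));g=cv2.GaussianBlur(cv2.cvtColor(z['im'],cv2.COLOR_BGR2GRAY),(3,3),0).astype(float)
C=cloud(p,z['d'])
def edge(row0,cols,sign,h,w=5):
    pts=[]
    for c in cols:
        r0=int(round(row0(c))); r=np.arange(r0-w,r0+w+1); gr=sign*(g[r+1,c]-g[r-1,c])/2
        k=gr.argmax()
        if 0<k<2*w and gr[k]>4:
            a,b,d=gr[k-1:k+2]; pts.append((c,r[k]+.5*(a-d)/(a-2*b+d+1e-9)))
    P=onplane(p,pts,h)[:,:2]
    l=cv2.fitLine(P.astype(np.float32),cv2.DIST_HUBER,0,1e-4,1e-4).ravel()
    v=l[:2]*np.sign(l[0]); res=(P-l[2:])@[-v[1],v[0]]
    print(len(pts),'pt',l[2:].round(4),'yaw',np.degrees(np.arctan2(v[1],v[0])).round(2),'sd',res.std().round(5)); return l[2:],v
cr=lambda y:(lambda c:y/2)
cols=[c for c in range(150,305,3)]
F1=edge(lambda c:(112+(c-140)*-.02)/2,cols,-1,.024)   # far slope top y=+51
F2=edge(lambda c:132/2,cols,-1,.010)   # far bed edge y=+44
N1=edge(lambda c:312/2,cols,1,.016)    # near slope bottom y=-44
N2=edge(lambda c:329/2,cols,1,.024)    # near slope top y=-51
def mid(a,b):
    yaw=(a[1]+b[1])/2; yaw/=np.linalg.norm(yaw); n=np.array([-yaw[1],yaw[0]])
    print('gap',((a[0]-b[0])@n).round(4),'mid offset n',(((a[0]+b[0])/2)@n).round(4),'yaw',np.degrees(np.arctan2(yaw[1],yaw[0])).round(2)); return n,yaw
mid(F1,N2);n,v=mid(F2,N1)
# lip edges: along rows at z=.0245
for lo,hi,sg,nm in((300,330,1,'front x=74'),(335,360,-1,'back x=108')):
    pts=[]
    for r in range(60,150,3):
        c=np.arange(lo,hi); gr=sg*(g[r,c+1]-g[r,c-1]); k=gr.argmax(); pts.append((c[k],r))
    P=onplane(p,pts,.0245)[:,:2]; print(nm,np.median(P@v).round(4),(P@v).std().round(4))
S=C[:183].reshape(-1,3); S=S[(S[:,2]>.02)&(S[:,2]<.03)&(S[:,0]<.68)&(S[:,1]>-.03)]
r=cv2.minAreaRect((S[:,:2]*1000).astype(np.float32)); print('rect',r, np.array(r[0])/1000@v, np.array(r[0])/1000@n, np.median(S[:,2]))
s=env.get_state(); print('tcp along,n',s['position'][:2]@v,s['position'][:2]@n)
E
```

```text
48 pt [0.5195 0.1179] yaw -15.07 sd 0.00019
52 pt [0.5169 0.1112] yaw -15.08 sd 0.0001
52 pt [0.4935 0.0257] yaw -15.19 sd 0.00051
48 pt [0.4905 0.0186] yaw -15.06 sd 0.00018
gap 0.1034 mid offset n 0.1972 yaw -15.07
gap 0.0887 mid offset n 0.198 yaw -15.13
front x=74 0.5534 0.0003
back x=108 0.5868 0.0039
rect ((474.2041931152344, 76.80014038085938), (118.54541015625, 327.3346862792969), 74.8323745727539) 0.4377074666687122 0.19793956443948535 0.024613633969335802
tcp along,n 0.5197180519011676 0.1376769841066499
```

```bash
python3 - <<'E'
from h import *
z=np.load("pics/w3.npz");p=json.loads(str(z['p']));C=cloud(p,z['d']);s=env.get_state();t=s['position']
S=C.reshape(-1,3); 
v=np.array([.9655,-.2605]);n=np.array([.2605,.9655])
D=S[:,:2]-t[:2];Q=np.c_[D@v,D@n,S[:,2]-t[2]]
m=(abs(Q[:,0])<.08)&(abs(Q[:,1])<.06)&(Q[:,2]>-.011)&(Q[:,2]<-.006);Q=Q[m]
# far edge: max n per along-bin
b=np.arange(-.055,.056,.005);e=np.array([(x,np.percentile(Q[abs(Q[:,0]-x)<.0025][:,1],99.7)) for x in b]);k=np.polyfit(e[:,0],e[:,1],1)
print('far edge',k[1].round(4),'yaw off',np.degrees(k[0]).round(2))
b=np.arange(0,.033,.003)
for sg in(1,-1):
    e=np.array([(y,sg*np.percentile(sg*Q[abs(Q[:,1]-y)<.0015][:,0],99.5)) for y in b]);k=np.polyfit(e[:,0],e[:,1],1);print('end',sg,k[1].round(4),np.degrees(k[0]).round(2))
E
```

```text
far edge 0.0401 yaw off -0.38
end 1 0.0658 -0.31
end -1 -0.0621 0.81
```

Call:
jog_arm --deltas '[[-1,[-0.015,0.025,0],[0,0,0.006]],[-1,[-0.015,0.025,0],[0,0,0]],[-1,[-0.0144,0.0255,0],[0,0,0]],[-1,[0,0,-0.05],[0,0,0]],[-1,[0,0,-0.05],[0,0,0]],[-1,[0,0,-0.05],[0,0,0]],[-1,[0,0,-0.029],[0,0,0]],[-1,[0,0,0],[0,0,0]],[-1,[0,0,0],[0,0,0]]]'

```text
time_s: 6.12
position: [0.4948, 0.0732, 0.0565]
tcp_rot: [0.429, -0.561, 0.562, -0.431]
ft_force: [1.0, -0.7, -3.4]
grip_width: 0.0537
```

```bash
python3 - <<'E'
from h import *
im,C,p,s=snap('side','s1'); t=s['position'][:2]
print('along,n',t@[.9655,-.2605],t@[.2605,.9655])
im,C,p,s=snap('wrist','w4')
E
```

```text
6.125 [0.4948 0.0732 0.0565] jaw yaw -15.06 tilt [-0.001 -1.     0.003] [ 1.  -0.7 -3.4] 0.05370644805025907
along,n 0.45871387106192746 0.19953637189088674
6.175 [0.4952 0.0733 0.057 ] jaw yaw -15.05 tilt [-0.001 -1.     0.004] [-0.7 -0.4 -3.3] 0.053818127345693946
```

View pics/w4.png

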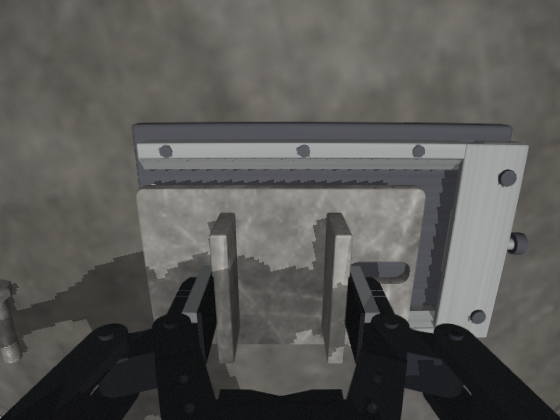

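View pics/s1.png

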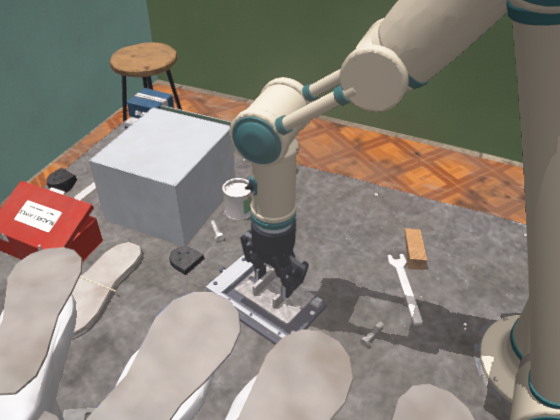

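The wrist view shows the plate over the bed, between the far rail (row 160) and the lip (columns 440–525), and clear of the lip. The side view agrees and shows the bystanders clear. Now I'll lower it.

Call:
jog_arm --deltas '[[-1,[0,0,-0.012],[0,0,0]],[-1,[0,0,-0.01],[0,0,0]],[-1,[0,0,-0.005],[0,0,0]],[-1,[0,0,-0.003],[0,0,0]],[-1,[0,0,-0.001],[0,0,0]],[-1,[0,0,0],[0,0,0]],[-1,[0,0,0],[0,0,0]]]'

```text
time_s: 7.1
position: [0.4935, 0.0737, 0.0257]
tcp_rot: [0.43, -0.561, 0.561, -0.431]
ft_force: [-3.6, 0.5, 9.1]
grip_width: 0.0534
```

Call:
jog_arm --deltas '[[0.6,[0,0,0],[0,0,0]],[0.6,[0,0,0],[0,0,0]],[0.6,[0,0,0],[0,0,0]],[0.6,[0,0,0],[0,0,0]]]'

```text
time_s: 7.6
position: [0.4935, 0.0737, 0.0242]
tcp_rot: [0.43, -0.561, 0.561, -0.43]
ft_force: [-0.3, -0.7, -0.5]
grip_width: 0.0683
```

```bash
python3 - <<'E'
from h import *
im,C,p,s=snap('wrist','w5')
v=np.array([.9655,-.2605]);n=np.array([.2605,.9655])
S=C.reshape(-1,3);S=S[~np.isnan(S[:,0])];Q=np.c_[S[:,:2]@v-.479,S[:,:2]@n-.1975,S[:,2]]
t=s['position'][:2];print('tcp in nest',t@v-.479,t@n-.1975)
m=(abs(Q[:,0]+.02)<.05)&(abs(Q[:,1])<.038)&(Q[:,2]>.012)&(Q[:,2]<.022);P=Q[m]
k=np.linalg.lstsq(np.c_[P[:,0]+.02,P[:,1],np.ones(len(P))],P[:,2],rcond=None)[0];print('plate top plane',k.round(4),len(P))
m=(Q[:,0]>.05)&(Q[:,0]<.072)&(abs(Q[:,1])<.035)&(Q[:,2]<.02);print('bed z',np.median(Q[m][:,2]),m.sum())
m=(Q[:,0]>.08)&(Q[:,0]<.104)&(abs(Q[:,1])<.05);print('lip z',np.median(Q[m][:,2]))
cv2.imwrite('pics/w5c.png',cv2.resize(im[110:370,110:540],None,fx=1.8,fy=1.8,interpolation=cv2.INTER_CUBIC))
E
```

```text
7.6 [0.4935 0.0737 0.0242] jaw yaw -15.01 tilt [ 0. -1.  0.] [-0.3 -0.7 -0.5] 0.06831774118647826
tcp in nest -0.0217379319145527 0.002198988908522964
plate top plane [0.     0.002  0.0175] 20529
bed z 0.01050392960779177 5244
lip z 0.025037292413073453
```

View pics/w5c.png

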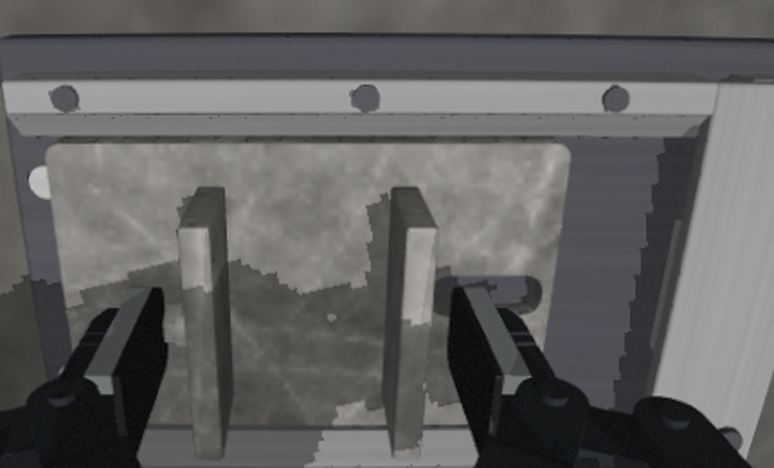

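The plate lies flat on the bed between the rails: its top is 7.0 mm above the bed with a plane tilt of 2 mrad, and it's well clear of the lip at crop columns 650+. Next: regrip and slide.

Call:
jog_arm --deltas '[[0.6,[0,0,0.0015],[0,0,0]],[-1,[0,0,0],[0,0,0]],[-1,[0,0,0],[0,0,0]],[-1,[0,0,0],[0,0,0]],[-1,[0,0,0],[0,0,0]],[-1,[0.0048,-0.0013,0],[0,0,0]],[-1,[0.0048,-0.0013,0],[0,0,0]],[-1,[0.0048,-0.0013,0],[0,0,0]],[-1,[0.0048,-0.0013,0],[0,0,0]],[-1,[0.0048,-0.0013,0],[0,0,0]],[-1,[0,0,0],[0,0,0]]]' --force 80

```text
time_s: 9.02
position: [0.518, 0.0672, 0.0265]
tcp_rot: [0.43, -0.561, 0.561, -0.431]
ft_force: [-0.0, 0.6, 5.7]
grip_width: 0.0532
```

```bash
python3 - <<'E'
from h import *
im,C,p,s=snap('wrist','w6')
v=np.array([.9655,-.2605]);n=np.array([.2605,.9655]);t=s['position'][:2];print('tcp in nest',t@v-.479,t@n-.1975)
S=C.reshape(-1,3);S=S[~np.isnan(S[:,0])];Q=np.c_[S[:,:2]@v-.479,S[:,:2]@n-.1975,S[:,2]]
m=(Q[:,0]>-.09)&(Q[:,0]<.072)&(abs(Q[:,1])<.038)&(Q[:,2]>.0145)&(Q[:,2]<.022);P=Q[m]
k=np.linalg.lstsq(np.c_[P[:,0],P[:,1],np.ones(len(P))],P[:,2],rcond=None)[0];print('plane',k.round(4),'x ext',np.percentile(P[:,0],[.3,99.7]))
E
```

```text
9.025 [0.518  0.0672 0.0265] jaw yaw -15.02 tilt [-0.    -1.     0.001] [-0.   0.6  5.7] 0.053157929434024254
tcp in nest 0.003631764388351666 0.0022812360503442486
plane [0.0002 0.0018 0.0175] x ext [-0.05879067  0.06960504]
```

Call:
jog_arm --deltas '[[-1,[0.0048,-0.0013,0],[0,0,0]],[-1,[0.0039,-0.001,0],[0,0,0]],[-1,[0.0029,-0.0008,0],[0,0,0]],[-1,[0.0029,-0.0008,0],[0,0,0]],[-1,[0,0,0],[0,0,0]]]'

```text
time_s: 9.7
position: [0.5284, 0.0643, 0.0266]
tcp_rot: [-0.432, 0.563, -0.559, 0.429]
ft_force: [-8.8, 3.7, 13.8]
grip_width: 0.0529
```

Call:
jog_arm --deltas '[[-1,[0.0029,-0.0008,0],[0,0,0]],[-1,[0.0019,-0.0005,0],[0,0,0]],[-1,[0.0019,-0.0005,0],[0,0,0]],[-1,[0,0,0],[0,0,0]],[-1,[0,0,0],[0,0,0]]]'

```text
time_s: 10.32
position: [0.533, 0.0631, 0.0268]
tcp_rot: [-0.433, 0.564, -0.558, 0.428]
ft_force: [-13.9, 4.6, 16.7]
grip_width: 0.0531
```

```bash
cat > chk.py <<'E'
from h import *
import sys
im,C,p,s=snap('wrist',sys.argv[1])
v=np.array([.9655,-.2605]);n=np.array([.2605,.9655]);t=s['position'][:2];print('tcp in nest',t@v-.479,t@n-.1975,'push',s['ft_force'][:2]@v)
S=C.reshape(-1,3);S=S[~np.isnan(S[:,0])];Q=np.c_[S[:,:2]@v-.479,S[:,:2]@n-.1975,S[:,2]]
m=(Q[:,0]>-.09)&(Q[:,0]<.072)&(abs(Q[:,1])<.038)&(Q[:,2]>.0145)&(Q[:,2]<.022);P=Q[m]
k=np.linalg.lstsq(np.c_[P[:,0],P[:,1],np.ones(len(P))],P[:,2],rcond=None)[0];print('plane',k.round(4),'rear x',np.percentile(P[:,0],.3))
E
python3 chk.py w7
```

```text
10.325 [0.533  0.0631 0.0268] jaw yaw -15.03 tilt [ 0.   -1.   -0.01] [-13.9   4.6  16.7] 0.05312906592925269
tcp in nest 0.019134032326846795 0.0022342810323688067 push -14.62108095147662
plane [-0.0045  0.0016  0.0179] rear x -0.04353551296012089
```

Call:
jog_arm --deltas '[[-1,[0.0015,-0.0004,0],[0,0,0]],[-1,[0.001,-0.0003,0],[0,0,0]],[-1,[0,0,0],[0,0,0]],[-1,[0,0,0],[0,0,0]],[-1,[0,0,0],[0,0,0]]]'

```text
time_s: 11.0
position: [0.5335, 0.0629, 0.0269]
tcp_rot: [-0.433, 0.565, -0.557, 0.427]
ft_force: [-17.0, 6.6, 22.5]
grip_width: 0.0528
```

```bash
python3 chk.py w8
```

```text
11.0 [0.5335 0.0629 0.0269] jaw yaw -15.04 tilt [ 0.001 -1.    -0.014] [-17.    6.6  22.5] 0.05279263330882167
tcp in nest 0.0197029741732494 0.002205512830146361 push -18.13324983978027
plane [-0.0072  0.0017  0.0181] rear x -0.0430583938216286
```

Call:
jog_arm --deltas '[[-1,[0.0007,-0.0002,0],[0,0,0]],[-1,[0,0,0],[0,0,0]],[-1,[0,0,0],[0,0,0]],[-1,[0,0,0],[0,0,0]],[-1,[0,0,0],[0,0,0]],[-1,[0,0,0],[0,0,0]]]'

```text
time_s: 11.8
position: [0.5335, 0.0629, 0.027]
tcp_rot: [-0.434, 0.565, -0.557, 0.427]
ft_force: [-18.8, 6.3, 24.0]
grip_width: 0.0533
```

```bash
python3 chk.py w9
```

```text
11.8 [0.5335 0.0629 0.027 ] jaw yaw -15.04 tilt [ 0.001 -1.    -0.015] [-18.8   6.3  24. ] 0.05329750921225197
tcp in nest 0.01967226082408613 0.0022330720222181466 push -19.762423961996536
plane [-0.0081  0.0017  0.0182] rear x -0.043026596951182675
```

View pics/w9.png

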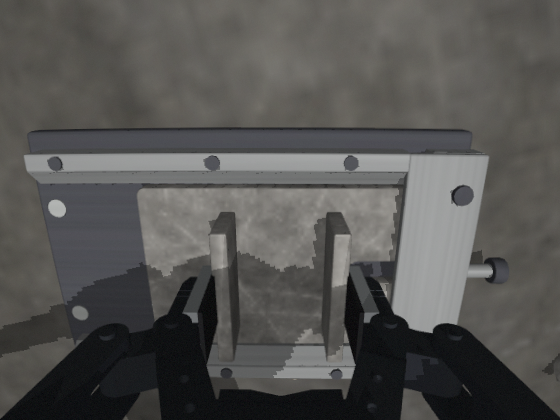

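The wrist view shows the plate's leading edge under the lip (column 400) and the spring plunger pushed further out at (490,270). More push no longer moves the plate, so it's against the shoulders.

```bash
python3 -c "
from workcell import env
print(env.hand_in())"
```

```text
the job is handed in; nothing more can be done
None
```

I laid the foot plate on the bed between the rails, slid it under the lip against the spring bar and handed the job in at about 12 s of the 45 s. The gripper is still holding it pressed home. The hand-in gave no verdict.

- **On the bed:** with the fingers open, the plate lay flat about 20 mm to -x of the bed point. Its top was 7.0 mm above the bed with a tilt of about 2 mrad, and it was well clear of the lip.
- **Home:** the plate's origin measured about 21 mm from the bed point, which is the home position. It stopped moving when I pushed further, while the push rose to about 20 N. That means it is against the shoulders, with the plunger seen pushed out. I could not read the spring bar joint or its contact force directly.
- **Line with the rails:** the gripper's yaw was within about 0.1° of the rails. I estimated the plate's sideways offset at under 1 mm from the grip, and did not measure it directly at home.
- **Small disagreements:** the plate and tool pitched slightly under the push, to about 8 mrad and 15 mrad, against a limit of 40 mrad for the plate. The gripper also read a width of 53 mm where the cheeks measure 56 mm, but the hold was firm.
- **Bystanders:** the arm kept clear of all of them. I saw none disturbed in the pictures, but did not re-measure them at the end.

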